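Try the solvent box lid, free its catch if it is caught, and hold it open

TASK

The mark on the knob of the yellow solvent box has worn off, so nobody can see whether its catch is engaged: tug the lid gently upward by the knob to feel it, and if it is caught give the knob a quarter turn to free it, without straining the catch. Then lift the self-closing lid about half way up (around 45 degrees) and finish while still holding it open there, so that I can take a bottle out; leave the bottle, tin and jar beside the box where they stand.

Things in the scene. Friction and masses are not known exactly. Their poses are not given: they have to be found in the camera images.
- box: yellow sheet-steel solvent box, 200 (its x) x 300 (its y) x 140 mm high, heavy, fixed where it stands; origin at the centre of its underside, x axis from the front (robot side, red plate and brass vent) to the hinged rear, z up. On it lies a flat folded lid, 208 x 308 mm, top face at z = 0.144 when shut.
- hinge_line (a point): middle of the lid's hinge axis on the rear top edge of the box: x = +0.1045, y = 0, z = 0.140 in the box frame. The axis runs along the box's y.
- lid (a joint): lid angle in rad: 0 shut, grows as its front edge rises, stop at 1.31. Lid and knob weigh about 0.65 kg, no stay: it falls shut when let go. Lifting at the knob takes about 4 N (up to 5). Caught, its front edge rises 2 mm (0.010 rad) freely, then pulls on the sprung strike; free, it simply goes on opening.
- knob_grip (a point): point to grip on the black round fluted knob near the front edge: on its axis, half-way up the 16 mm high grip of the head, which is 38 mm across and looks the same from every side. Knob top 14 mm above, lid face 22 mm below (a 54 mm washer plate, 4 mm high, lies round the knob). Box frame, shut: x = -0.056, y = 0, z = 0.1655. Moves with the lid, z axis square to it; does not turn with the knob.
- cam (a point): point on the knob's axis inside the shut box, at the hidden two-ended cam bar (80 mm long) that turns with it. With either end within about 0.67 rad of the box's front the bar is under the strike: caught; else free. Any start angle. The knob turns both ways, 0.06 N m, and stays where left. A quarter turn (1.4 to 1.65 rad) either way always frees a caught lid; one on a free lid usually catches it.
- strike: small steel strike plate inside the box's front wall at the middle, 30 mm wide, hidden while the lid is shut; origin at the wall end of its underside. Sprung: the catch lifts it 1 mm per 3 N, 8 mm at most. More than 20 N on it strains the catch.
- oil_bottle_mid (a point): amber oil bottle with black cap, 38 mm across and 101 mm high, standing loose to the right of the box; centre of the bottle half-way up
- wax_mid (a point): orange and grey round tin, 66 mm across and 25 mm high, loose to the right of the box; its centre
- jar_mid (a point): amber jar with black lid, 44 mm across and 55 mm high, loose to the right of the box further back; its centre

How it is judged:
By the outcome, as a careful person would: the job done as asked, in the order asked, and still so for the second after the job is handed in, while the arm keeps its last pose, push and grip.
It also fails if it takes over 51 s, if anything falls off the work surface, if the arm or the gripper's body presses on something with over 40 N, if the wrist force passes 120 N, or if a joint passes its speed limit or range.

ROBOT

A 6-joint arm with a two-finger parallel gripper is mounted at the origin on a cart in front of the work surface, level with it; the furniture and walls round the work are solid. World frame = base frame: x ahead of the robot, y to its left, z up, the work surface at z = 0. Lengths are in m, angles in rad, forces in N, time in s.
With the tool pointing down it reaches from about 0.3 to 0.875 m from the base axis. Payload 6.4 kg.
Tool frame: the origin (TCP) lies on the centre line of the jaws, within the pads' length; the fingertips stand ctrl.tip_extent ahead of it and the grasp point (between the pads) lies 8 mm behind it (ctrl.tip_extent is the distance from the TCP to the fingertips, in m); z points along the fingers, y is the line along which they close (so a half turn about z gives the same grasp; the last joint's range is limited). The gripper opens to 85 mm and grips with 20 to 120 N. Pads are 22 mm wide; open, the fingers measure 114 mm over their backs; the gripper's body (76 mm by 85 mm) begins 54 mm behind the grasp point. The pads swing forward as they close: fully open they stand 13 mm farther back than shut.
Start: joints at [-1.437, 0.181, 1.607, -0, 1.354, -0.206], TCP at [0.192, -0.542, 0.242] pointing down, gripper open.
Joint ranges: [-2.99, 2.99], [-0.89, 2.07], [0.3, 2.58], [-1.14, 4.28], [0, 2.63], [-3.12, 3.12]. Speed limits (rad/s): [2.57, 2.57, 3.01, 3.14, 3.14, 3.14].

INTERFACE

Orientations are given as a unit quaternion [w, x, y, z].
In Python, from bench import ctrl gives the robot as it stands.
- The arm moves only by the shell command python3 -m handwheel 'ROWS'. ROWS is JSON, a list of rows, each a list of 7 numbers: the turn, a rotation vector about the tool's x, y, z as a fraction of full scale, then the shift along the tool's x, y, z as a fraction of full scale, then the opening, from 0 (shut) to 1 (fully open). In form: [[rx, ry, rz, x, y, z, jaw], ...]. A call has exactly 8 rows; each row shifts and turns the commanded pose from where the row before left it, along the tool's axes as they then stand; what a row does not reach is not made up. Full scale, the value 1, is 300 mm for a shift and pi rad for a turn. A row lasts 1/10 s, in which the tool goes at most 50 mm and 8.59 degrees, less where a joint would pass 70% of its speed; a pose out of reach is approached as far as the arm can. A call with a number of a shift or a turn outside -1 to 1 is refused whole. A call with a gripper value outside its range is refused whole. The fingers move at their own pace and stop on an object; the grip force is fixed at half the most. Time passes only in rows, so rows that do not move let the fingers close, or fill a call up. It gives the time, the measured TCP pose, the force, the opening and the grip force at its end, in the units of the state.
- ctrl.get_obs(): the state, without advancing time (a new reading comes with each control period).
- ctrl.camera(name): name is "scene" or "top" or "wrist"; returns the picture (480x640x3 uint8, blue, green, red); there is no depth.
- ctrl.camera_model(name): a dict with "camera_matrix" (3x3 intrinsics, pixels), "dist_coeffs" ([k1, k2, p1, p2, k3] as OpenCV has them; the pictures are not rectified), "cam_to_world" (4x4, takes a point from camera to world coordinates). Camera axes: x right, y up, looking along -z (the intrinsics and any distortion apply to the point x, -y, -z); pixel columns grow to the right and rows downward; lengths in m; the calibration is good to about 2 mm. A picture is of the moment at which its call begins: read the wrist's pose just before it. camera_model takes no time and is no camera call; for the wrist camera it gives the pose at the moment of the call.
- ctrl.hand_in(): hands the job in; it is judged then, once.
The state is a dict: "time_s": time; "q": joint angles; "dq": joint speeds; "joint_efforts": joint torques, N m; "eef_pos": TCP position; "eef_rot": TCP orientation; "wrist_force": force on the tool from outside, world axes, zero at the start; "torque": the same for the moment, N m; "opening": opening from 0.0 (shut) to 1.0 (fully open); "grasp_force": force on a finger pad.
Only numpy, scipy, OpenCV 4.12 (cv2) and the standard library are available. Lean on these libraries where they do the work, as an engineer would, in place of code of your own. Each camera call takes 0.05 s, during which the arm holds its last target. There are 200 camera calls.

## Working session

There is one attempt and no reset: what is moved stays moved. The work goes in short steps, Python scripts to look and compute and a shell command to move; the robot and the scene stay as the last step left them, time stands still between calls to the robot, and variables do not carry over. Pictures are saved under pics/ and viewed, at most 10 in all, crops included, and the job is handed in when it is done.

```bash
ls; mkdir -p pics
python3 - <<'E'
from bench import ctrl
import cv2
for n in("scene","top"): cv2.imwrite(f"pics/{n}0.png",ctrl.camera(n))
o=ctrl.get_obs(); print(o,ctrl.tip_extent)
for n in("scene","top","wrist"): print(n,ctrl.camera_model(n))
E
```

```text
pics
{'time_s': 0.1, 'q': array([-1.43727364e+00,  1.81467816e-01,  1.60790049e+00,  1.26947197e-06,
        1.35379414e+00, -2.06292011e-01]), 'dq': array([ 0.00126006, -0.00102134, -0.00222872,  0.00127662, -0.00209503,
        0.00016954]), 'joint_efforts': array([ 4.62827302e-04, -4.45880842e+01, -3.52239168e+01, -1.84001301e-04,
        4.16328083e-03,  6.06330474e-06]), 'eef_pos': array([ 0.19161139, -0.54163225,  0.24147726]), 'eef_rot': array([-7.84353247e-04,  9.85600157e-01,  1.69090847e-01,  2.91711796e-05]), 'wrist_force': array([-0.74583221,  0.27646483, -0.28136791]), 'torque': array([-0.00739431, -0.01946504,  0.01898467]), 'grasp_force': 0.0, 'opening': 1.0038763779964102} 0.011
scene {'camera_matrix': array([[487.50840472,   0.        , 319.64823183],
       [  0.        , 487.50840472, 236.507929  ],
       [  0.        ,   0.        ,   1.        ]]), 'dist_coeffs': array([-0.12966394,  0.        ,  0.        ,  0.        ,  0.        ]), 'cam_to_world': array([[-0.85757144,  0.32573992, -0.39807628,  0.1339346 ],
       [-0.51393497, -0.51099873,  0.68902188,  0.6
[... 486 characters left out ...]
74344,  0.02260439,  0.00144598, -0.05639811],
       [ 0.00526227,  0.1696984 ,  0.98548199,  1.2714616 ],
       [ 0.        ,  0.        ,  0.        ,  1.        ]])}
wrist {'camera_matrix': array([[366.99121206,   0.        , 320.52895568],
       [  0.        , 366.99121206, 236.06567888],
       [  0.        ,   0.        ,   1.        ]]), 'dist_coeffs': array([-0.07068007,  0.        ,  0.        ,  0.        ,  0.        ]), 'cam_to_world': array([[ 0.33467808,  0.89742628,  0.28743112,  0.26274018],
       [-0.94232817,  0.31965451,  0.09918976, -0.51636384],
       [-0.00286315, -0.30405108,  0.95265143,  0.37279979],
       [ 0.        ,  0.        ,  0.        ,  1.        ]])}
```

View pics/top0.png

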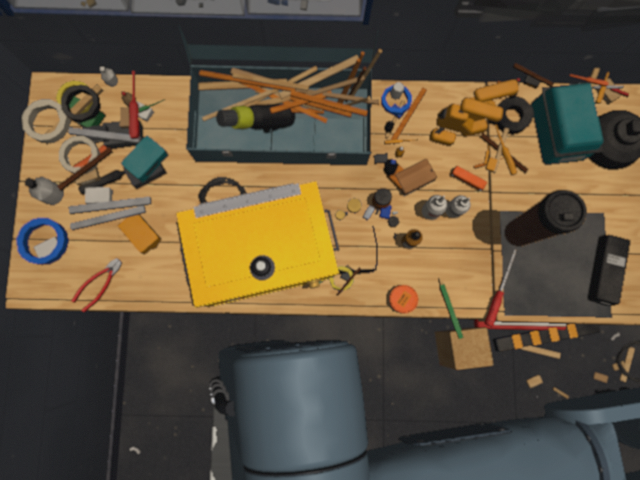

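View pics/scene0.png

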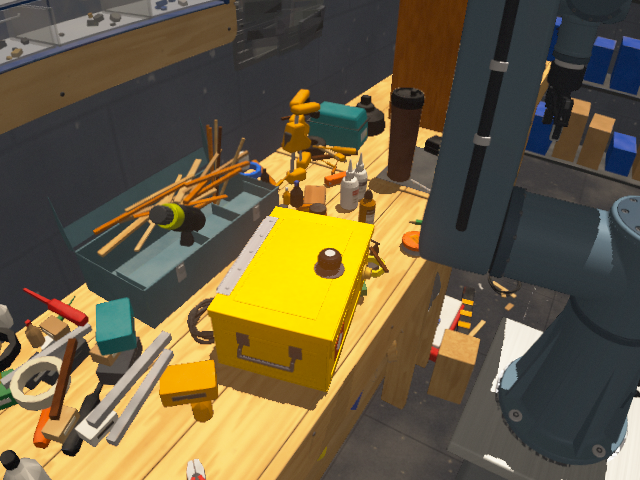

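The top view shows the yellow lid with corners near (177,215), (318,185), (340,268) and (192,303). The knob is at (262,266), and the grey hinge strip is at the rear, from (195,208) to (300,190). The scene view shows the knob at (330,260). The loose bottle, tin and jar are on the right, around (413,238), (403,299) and (382,198) in the top view.

```bash
cat > h.py <<'E'
import cv2,numpy as np
from bench import ctrl
def ray(n,p,m=None):
    m=m or ctrl.camera_model(n)
    u=cv2.undistortPoints(np.array([[p]],float),m["camera_matrix"],m["dist_coeffs"])[0,0]
    T=m["cam_to_world"]; return T[:3,3],T[:3,:3]@np.array([u[0],-u[1],-1])
def onz(n,p,z,m=None):
    o,d=ray(n,p,m); return o+d*(z-o[2])/d[2]
def tri(rs):
    A=0;b=0
    for o,d in rs:
        d=d/np.linalg.norm(d);P=np.eye(3)-np.outer(d,d);A=A+P;b=b+P@o
    return np.linalg.solve(A,b)
E
python3 - <<'E'
from h import *
def knob(im,x,y,r=30):
    c=im[y-r:y+r,x-r:x+r]; h=cv2.cvtColor(c,cv2.COLOR_BGR2HSV)
    m=(~((h[...,0]>18)&(h[...,0]<34)&(h[...,1]>150)&(h[...,2]>110))).astype(np.uint8)
    k,l,s,ce=cv2.connectedComponentsWithStats(m)
    i=l[r,r] if l[r,r] else 1+np.argmax(s[1:,4]); print(s[i]); return ce[i]+[x-r,y-r], s[i]
t=cv2.imread("pics/top0.png");s=cv2.imread("pics/scene0.png")
h=cv2.cvtColor(t,cv2.COLOR_BGR2HSV)
m=((h[...,0]>20)&(h[...,0]<34)&(h[...,1]>180)&(h[...,2]>110)).astype(np.uint8)
m=cv2.morphologyEx(m,cv2.MORPH_OPEN,np.ones((5,5)))
c=max(cv2.findContours(m,0,2)[0],key=cv2.contourArea)
print(cv2.approxPolyDP(c,6,True)[:,0])
for p in cv2.approxPolyDP(c,6,True)[:,0]: print(onz("top",p,.144).round(4))
pts=np.array([onz("top",p,.144)[:2] for p in c[:,0]],np.float32)
print(cv2.minAreaRect(pts))
a,_=knob(t,262,266,22); b,_=knob(s,330,260,27); print(a,b)
print(onz("top",a,.1655),onz("scene",b,.1655),tri([ray("top",a),ray("scene",b)]))
big=np.hstack([cv2.resize(t[170:310,170:350],None,fx=2.2,fy=2.2),cv2.resize(s[200:340,200:380],None,fx=2.2,fy=2.2)])
cv2.imwrite("pics/crop1.png",big)
E
```

```text
[[316 183]
 [301 185]
 [300 196]
 [199 219]
 [178 213]
 [195 306]
 [338 273]]
[ 0.6257 -0.0633  0.144 ]
[ 0.6205 -0.031   0.144 ]
[ 0.5961 -0.0295  0.144 ]
[0.5407 0.1841 0.144 ]
[0.5527 0.2295 0.144 ]
[0.3569 0.1817 0.144 ]
[ 0.432  -0.1135  0.144 ]
((0.48987194895744324, 0.05922486633062363), (0.20892959833145142, 0.309641033411026), 14.429608345031738)
[ 10  11  25  25 480]
[ 11  15  31  31 704]
[261.95625    267.39166667] [329.08522727 263.80397727]
[0.43784928 0.04436455 0.1655    ] [0.43190038 0.05918754 0.1655    ] [0.43930249 0.04556174 0.15228857]
```

View pics/crop1.png

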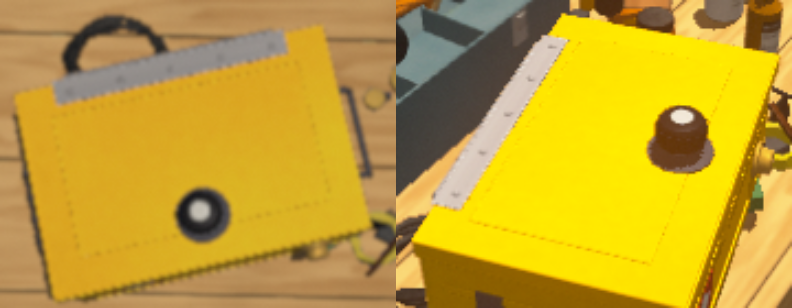

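Run:
```python
from h import *
t=cv2.imread("pics/top0.png");s=cv2.imread("pics/scene0.png")
r=[]
for n,im,x,y in(("top",t,261,266),("scene",s,329,253)):
    c=im[y-12:y+12,x-12:x+12]; m=(c.min(2)>130).astype(np.uint8)
    k,l,st,ce=cv2.connectedComponentsWithStats(m); i=1+np.argmax(st[1:,4]); p=ce[i]+[x-12,y-12]
    print(n,st[i],p,onz(n,p,.1795)); r.append(ray(n,p))
print(tri(r))
for p,z in(((413,238),.1),((403,299),.025),((382,198),.055)): print(onz("top",p,z))
```

```text
top [ 8  8  8  8 57] [260.43859649 265.33333333] [0.44042713 0.04633332 0.1795    ]
scene [ 8  9 10  6 53] [329.56603774 252.54716981] [0.43802816 0.04789995 0.1795    ]
[0.43986677 0.0461872  0.17775295]
[ 0.51773203 -0.27988657  0.1       ]
[ 0.38785689 -0.26978291  0.025     ]
[ 0.61795196 -0.21751728  0.055     ]
```

```bash
python3 -m handwheel '[[0,0,0,0.089,-0.098,0,1],[0,0,0,0.089,-0.098,0,1],[0,0,0,0.089,-0.098,0,1],[0,0,0,0.089,-0.098,0,1],[0,0,0,0.089,-0.098,0,1],[0,0,0,0.089,-0.098,0,1],[0,0,0,0.089,-0.098,0,1],[0,0,0,0.089,-0.098,0,1]]'
python3 -m handwheel '[[0,0,0,0.089,-0.098,0,1],[0,0,0,0.089,-0.098,0,1],[0,0,0,0.089,-0.098,0,1],[0,0,0,0.089,-0.098,0,1],[0,0,0,0.089,-0.098,0,1],[0,0,0,0.089,-0.098,0,1],[0,0,0,0.089,-0.098,0,1],[0,0,0.028,0,0,0,1]]'
cat > st.py <<'E'
from h import *
from scipy.spatial.transform import Rotation as R
import sys
o=ctrl.get_obs(); r=R.from_quat(o["eef_rot"],scalar_first=True).as_matrix()
print("t",round(o["time_s"],2),"p",o["eef_pos"].round(4),"az",np.degrees(np.arctan2(r[1,0],r[0,0])).round(2),"z",r[:,2].round(3),"q",o["q"].round(2),"F",o["wrist_force"].round(1),"op",round(o["opening"],3),"gf",round(o["grasp_force"],1))
for a in sys.argv[1:]:
    d=np.array(eval(a))-o["eef_pos"]; print("to",a,"tool-frac",(r.T@d/.3).round(4))
E
python3 st.py '[.439,.046,.1625]'; python3 -c "
from h import *
m=ctrl.camera_model('wrist');cv2.imwrite('pics/w1.png',ctrl.camera('wrist'));print(m['cam_to_world'])"
```

```text
time_s: 0.9
eef_pos: [0.3148, -0.2475, 0.242]
eef_rot: [-0.0, 0.986, 0.169, -0.0]
wrist_force: [1.2, -0.1, -0.0]
opening: 1.002
grasp_force: 0.0
time_s: 1.7
eef_pos: [0.4228, 0.0111, 0.242]
eef_rot: [-0.001, 0.992, 0.128, 0.0]
wrist_force: [-0.6, -0.7, -0.9]
opening: 0.997
grasp_force: 0.0
t 1.7 p [0.4228 0.0111 0.242 ] az 14.68 z [-0.     0.002 -1.   ] q [-0.26 -0.18  1.97  0.    1.35  1.06] F [-0.6 -0.7 -0.9] op 0.997 gf 0.0
to [.439,.046,.1625] tool-frac [ 0.0815 -0.0984  0.2653]
[[ 0.25486184  0.92096667  0.2947301   0.49586138]
 [-0.96697362  0.24359465  0.07499109  0.03019629]
 [-0.00273038 -0.3041086   0.95263346  0.37339007]
 [ 0.          0.          0.          1.        ]]
```

View pics/w1.png

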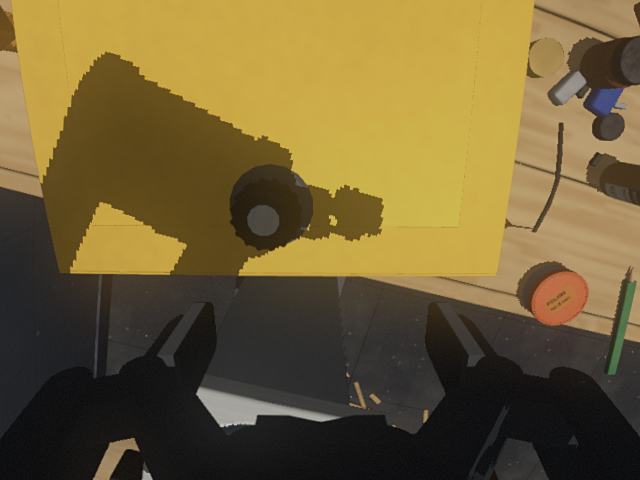

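The wrist view shows the knob's bright centre at (263,220) and the lid's front edge running from (62,272) to (497,275), so it is nearly square to the tool.

```bash
python3 - <<'E'
from h import *
m=ctrl.camera_model("wrist"); im=cv2.imread("pics/w1.png")
c=im[200:240,243:283]; g=(c.min(2)>85).astype(np.uint8)
k,l,s,ce=cv2.connectedComponentsWithStats(g); i=1+np.argmax(s[1:,4]); p=ce[i]+[243,200]
print(p,s[i],onz("wrist",p,.1795,m))
a,b=[onz("wrist",p,.144,m) for p in((62,272),(497,275))]; print(a,b,np.linalg.norm(a-b),np.degrees(np.arctan2(*(a-b)[:2])))
E
python3 st.py '[.438,.046,.19]' '[.438,.046,.1625]'
```

```text
t 1.75 p [0.4223 0.0095 0.2419] az 14.29 z [-0.001  0.001 -1.   ] q [-0.26 -0.18  1.97  0.    1.35  1.06] F [-0.9 -0.8 -0.1] op 0.999 gf 0.0
to [.438,.046,.19] tool-frac [ 0.0807 -0.1048  0.1731]
to [.438,.046,.1625] tool-frac [ 0.0807 -0.1048  0.2648]Traceback (most recent call last):
  File "<stdin>", line 4, in <module>
    return _wrapfunc(a, 'argmax', axis=axis, out=out, **kwds)
    return bound(*args, **kwds)
ValueError: attempt to get argmax of an empty sequence
```

Run:
```python
from h import *
m=ctrl.camera_model("wrist")
print(onz("wrist",(263,220),.1795,m))
a,b=[onz("wrist",p,.144,m) for p in((62,272),(497,275))]; print(a,b,np.linalg.norm(a-b),np.degrees(np.arctan2(*(b-a)[:2])))
```

```text
[0.43650892 0.04596623 0.1795    ]
[0.35313677 0.18061434 0.144     ] [ 0.42732744 -0.1146817   0.144     ] 0.3044733303063558 165.89681876526157
```

```bash
python3 -m handwheel '[[0,0,0,0.04,-0.052,0,1],[0,0,0,0.04,-0.052,0,1],[0,0,0,0,0,0.07,1],[0,0,0,0,0,0.07,1],[0,0,0,0,0,0.06,1],[0,0,0,0,0,0.04,1],[0,0,0,0,0,0.02,1],[0,0,0,0,0,0,1]]'; python3 st.py '[.4375,.046,.1625]'
```

```text
time_s: 2.55
eef_pos: [0.4373, 0.0431, 0.1637]
eef_rot: [-0.0, 0.992, 0.126, -0.001]
wrist_force: [0.0, 0.5, -0.3]
opening: 0.994
grasp_force: 0.0
t 2.55 p [0.4373 0.0431 0.1637] az 14.42 z [-0.001  0.    -1.   ] q [-0.17 -0.04  2.01 -0.    1.17  1.15] F [ 0.   0.5 -0.3] op 0.994 gf 0.0
to [.4375,.046,.1625] tool-frac [ 0.003  -0.0092  0.0042]
```

```bash
python3 -m handwheel '[[0,0,0,0.003,-0.009,0.002,1],[0,0,0,0,0,0,0.6],[0,0,0,0,0,0,0.5],[0,0,0,0,0,0,0],[0,0,0,0,0,0,0],[0,0,0,0,0,0,0],[0,0,0,0,0,0,0],[0,0,0,0,0,0,0]]'; python3 st.py; python3 -c "
from h import *
cv2.imwrite('pics/w2.png',ctrl.camera('wrist'))"
```

```text
time_s: 3.35
eef_pos: [0.4378, 0.0477, 0.1647]
eef_rot: [-0.002, 0.992, 0.126, 0.0]
wrist_force: [-3.8, 7.5, 10.0]
opening: 0.422
grasp_force: 59.6
t 3.35 p [0.4378 0.0477 0.1647] az 14.44 z [-0.     0.003 -1.   ] q [-0.16 -0.04  2.01  0.    1.17  1.15] F [-3.8  7.5 10. ] op 0.422 gf 59.6
```

View pics/w2.png

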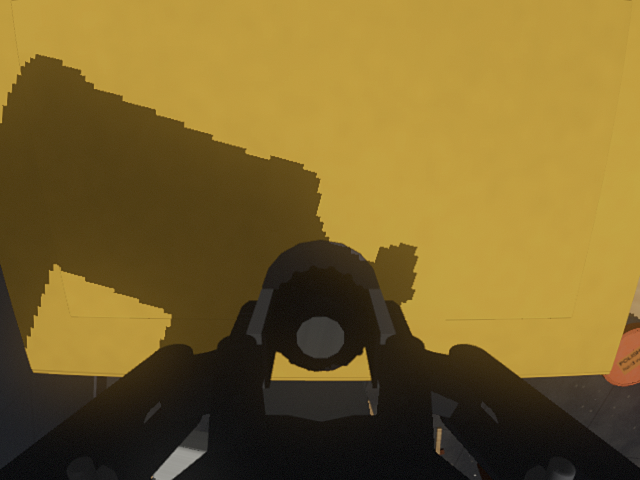

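The wrist view shows the knob's top disc at (320,338), centred between the closed pads. The tool reads 10 N up and 7.5 N sideways, so I'll ease that off in small steps before tugging.

```bash
python3 -m handwheel '[[0,0,0,-0.001,-0.003,-0.003,0],[0,0,0,0,0,0,0],[0,0,0,0,0,0,0],[0,0,0,0,0,0,0],[0,0,0,0,0,0,0],[0,0,0,0,0,0,0],[0,0,0,0,0,0,0],[0,0,0,0,0,0,0]]'; python3 st.py
```

```text
time_s: 4.2
eef_pos: [0.4377, 0.0478, 0.1648]
eef_rot: [-0.001, 0.992, 0.126, 0.001]
wrist_force: [0.9, 5.7, 0.9]
opening: 0.421
grasp_force: 61.1
t 4.2 p [0.4377 0.0478 0.1648] az 14.42 z [ 0.001  0.002 -1.   ] q [-0.16 -0.04  2.01  0.    1.17  1.15] F [0.9 5.7 0.9] op 0.421 gf 61.1
```

```bash
python3 -m handwheel '[[0,0,0,0,-0.002,-0.004,0],[0,0,0,0,0,-0.003,0],[0,0,0,0,0,0,0],[0,0,0,0,0,0,0],[0,0,0,0,0,0,0],[0,0,0,0,0,0,0],[0,0,0,0,0,0,0],[0,0,0,0,0,0,0]]'; python3 st.py;  python3 -m handwheel '[[0,0,0,0,0,-0.003,0],[0,0,0,0,0,0,0],[0,0,0,0,0,0,0],[0,0,0,0,0,0,0],[0,0,0,0,0,0,0],[0,0,0,0,0,0,0],[0,0,0,0,0,0,0],[0,0,0,0,0,0,0]]'; python3 st.py
```

```text
time_s: 5.0
eef_pos: [0.4379, 0.0479, 0.1664]
eef_rot: [-0.0, 0.992, 0.125, 0.001]
wrist_force: [5.6, 4.3, -5.3]
opening: 0.42
grasp_force: 60.5
t 5.0 p [0.4379 0.0479 0.1664] az 14.41 z [ 0.002  0.001 -1.   ] q [-0.16 -0.04  2.01  0.    1.17  1.16] F [ 5.6  4.3 -5.3] op 0.42 gf 60.5
time_s: 5.8
eef_pos: [0.438, 0.0479, 0.1673]
eef_rot: [-0.0, 0.992, 0.125, 0.001]
wrist_force: [5.6, 4.0, -6.6]
opening: 0.419
grasp_force: 60.5
t 5.8 p [0.438  0.0479 0.1673] az 14.41 z [ 0.002  0.001 -1.   ] q [-0.16 -0.04  2.01  0.    1.18  1.16] F [ 5.6  4.  -6.6] op 0.419 gf 60.5
```

```bash
python3 -m handwheel '[[0,0,0,0,0,-0.003,0],[0,0,0,0,0,0,0],[0,0,0,0,0,0,0],[0,0,0,0,0,0,0],[0,0,0,0,0,0,0],[0,0,0,0,0,0,0],[0,0,0,0,0,0,0],[0,0,0,0,0,0,0]]'; python3 st.py
```

```text
time_s: 6.6
eef_pos: [0.4381, 0.0479, 0.1682]
eef_rot: [-0.0, 0.992, 0.125, 0.001]
wrist_force: [6.3, 4.9, -6.2]
opening: 0.418
grasp_force: 60.5
t 6.6 p [0.4381 0.0479 0.1682] az 14.41 z [ 0.002  0.001 -1.   ] q [-0.16 -0.04  2.01  0.    1.18  1.16] F [ 6.3  4.9 -6.2] op 0.418 gf 60.5
```

```bash
python3 -m handwheel '[[0,0,0,0,0,-0.003,0],[0,0,0,0,0,-0.003,0],[0,0,0,0,0,0,0],[0,0,0,0,0,0,0],[0,0,0,0,0,0,0],[0,0,0,0,0,0,0],[0,0,0,0,0,0,0],[0,0,0,0,0,0,0]]'; python3 st.py
```

```text
time_s: 7.4
eef_pos: [0.4384, 0.048, 0.1701]
eef_rot: [-0.0, 0.992, 0.125, 0.002]
wrist_force: [8.1, 5.8, -7.8]
opening: 0.419
grasp_force: 60.6
t 7.4 p [0.4384 0.048  0.1701] az 14.41 z [ 0.003  0.001 -1.   ] q [-0.16 -0.05  2.    0.    1.18  1.16] F [ 8.1  5.8 -7.8] op 0.419 gf 60.6
```

The tug raised the knob 5.3 mm. The force stayed near 7 N, where a caught lid would have read about 20 N, so the lid is free and needs no turn. Next I'll follow the hinge arc with matching tilt.

```bash
python3 -m handwheel '[[0,-0.005,0,0.002,-0.002,0,0],[0,-0.005,0,0.001,-0.001,0,0],[0,-0.01,0,0.0028,0,-0.0168,0],[0,-0.01,0,0.0028,0,-0.0168,0],[0,-0.01,0,0.0028,0,-0.0168,0],[0,-0.01,0,0.0028,0,-0.0168,0],[0,0,0,0,0,0,0],[0,0,0,0,0,0,0]]'
cat >> st.py <<'E'
u=np.array([np.cos(np.radians(14.3)),np.sin(np.radians(14.3))]); H=np.array([.4375,.046])+.1605*u
g=o["eef_pos"]-.008*r[:,2]; dx=(g[:2]-H)@u; dz=g[2]-.140
print("lidang",np.degrees(np.arctan2(dz,-dx)-np.arctan2(.0295,.1605)).round(2),"rad",np.hypot(dx,dz).round(4),"tooltilt",np.degrees(np.arcsin(-r[:2,2]@u)).round(2),"lat",(g[:2]-H)@[-u[1],u[0]],"Ftool",(r.T@o["wrist_force"]).round(1),"Ttool",(r.T@o["torque"]).round(2))
E
python3 st.py
```

```text
time_s: 8.2
eef_pos: [0.4433, 0.0494, 0.1896]
eef_rot: [0.01, 0.989, 0.125, -0.077]
wrist_force: [5.0, -2.3, -6.0]
opening: 0.419
grasp_force: 61.1
t 8.2 p [0.4433 0.0494 0.1896] az 14.43 z [-0.15  -0.04  -0.988] q [-0.12  0.06  1.86 -0.06  1.37  1.22] F [ 5.  -2.3 -6. ] op 0.419 gf 61.1
lidang 10.22 rad 0.1633 tooltilt 8.91 lat 0.0018764102591859178 Ftool [5.2 3.4 5.3] Ttool [-0.52  0.98  0.08]
```

```bash
python3 -m handwheel '[[0,-0.015,0,0.0045,0,-0.0168,0],[0,-0.015,0,0.0045,0,-0.025,0],[0,-0.015,0,0.0045,0,-0.025,0],[0,-0.015,0,0.0045,0,-0.025,0],[0,-0.015,0,0.0045,0,-0.025,0],[0,-0.015,0,0.0045,0,-0.025,0],[0,0,0,0,0,0,0],[0,0,0,0,0,0,0]]'; python3 st.py
```

```text
time_s: 9.0
eef_pos: [0.4609, 0.0539, 0.2281]
eef_rot: [0.028, 0.968, 0.122, -0.217]
wrist_force: [-1.6, -5.0, -2.1]
opening: 0.424
grasp_force: 61.5
t 9.0 p [0.4609 0.0539 0.2281] az 14.41 z [-0.413 -0.107 -0.904] q [-0.05  0.26  1.6  -0.13  1.7   1.28] F [-1.6 -5.  -2.1] op 0.424 gf 61.5
lidang 25.35 rad 0.1632 tooltilt 25.27 lat 0.0019299575327196596 Ftool [-1.7  4.5  3.1] Ttool [-0.65  0.15 -0.06]
```

```bash
python3 -m handwheel '[[0,-0.016,0,0.0045,0,-0.0268,0],[0,-0.016,0,0.0045,0,-0.0268,0],[0,-0.016,0,0.0045,0,-0.0268,0],[0,-0.016,0,0.0045,0,-0.0268,0],[0,-0.016,0,0.0045,0,-0.0268,0],[0,-0.016,0,0.0045,0,-0.0268,0],[0,-0.016,0,0.0045,0,-0.0268,0],[0,0,0,0,0,0,0]]'; python3 st.py
python3 -m handwheel '[[0,0,0,0,0,0,0],[0,0,0,0,0,0,0],[0,0,0,0,0,0,0],[0,0,0,0,0,0,0],[0,0,0,0,0,0,0],[0,0,0,0,0,0,0],[0,0,0,0,0,0,0],[0,0,0,0,0,0,0]]'; python3 st.py; python3 -c "
from h import *
cv2.imwrite('pics/s2.png',ctrl.camera('scene'))"
```

```text
time_s: 9.8
eef_pos: [0.4988, 0.0637, 0.2703]
eef_rot: [0.049, 0.915, 0.115, -0.385]
wrist_force: [-6.0, -5.4, 5.2]
opening: 0.418
grasp_force: 61.7
t 9.8 p [0.4988 0.0637 0.2703] az 14.35 z [-0.692 -0.178 -0.699] q [ 0.    0.55  1.25 -0.21  2.11  1.29] F [-6.  -5.4  5.2] op 0.418 gf 61.7
lidang 45.76 rad 0.1636 tooltilt 45.62 lat 0.0019956381306964963 Ftool [-8.7  3.8  1.5] Ttool [-0.59 -0.77 -0.04]
time_s: 10.6
eef_pos: [0.4986, 0.0636, 0.2703]
eef_rot: [0.049, 0.915, 0.116, -0.383]
wrist_force: [-1.8, -4.1, 1.2]
opening: 0.419
grasp_force: 61.7
t 10.6 p [0.4986 0.0636 0.2703] az 14.36 z [-0.689 -0.178 -0.702] q [ 0.    0.55  1.25 -0.21  2.11  1.29] F [-1.8 -4.1  1.2] op 0.419 gf 61.7
lidang 45.7 rad 0.1637 tooltilt 45.38 lat 0.0019869116833352886 Ftool [-2.8  3.5  1.2] Ttool [-0.55 -0.13 -0.03]
```

View pics/s2.png

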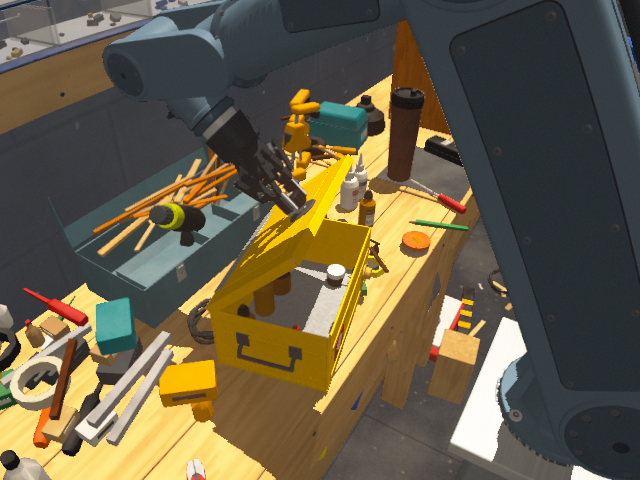

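The scene view shows the lid held about 45° open by the knob at (300,205), with the bottles visible inside. The loose bottle (367,210) and tin (416,240) still stand beside the box.

```bash
python3 -c "
from bench import ctrl
print(ctrl.hand_in())"
```

```text
the job is handed in; nothing more can be done
None
```

The tug showed the catch was already free, so I didn't turn the knob; the arm is holding the lid open at about 45°, and I left the bottle, tin and jar where they stood (only the bottle and tin are in clear view in the last picture).

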